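# Close the parts jar at the model railway

## Robot

A 6-joint arm with a two-finger parallel gripper is mounted at the origin on the work surface. World frame = base frame: x ahead of the robot, y to its left, z up, the work surface at z = 0. Lengths are in mm, angles in rad, forces in N, time in s.
With the tool pointing down it reaches from about 400 to 925 mm from the base axis. Payload 3.4 kg.
Tool frame: the origin (TCP) lies between the finger pads; the fingertips stand 17 mm ahead of it and the grasp point (between the pads) lies 2 mm behind it (manip.tip_reach is the distance from the TCP to the fingertips, in mm); z points along the fingers, y is the line along which they close (so a half turn about z gives the same grasp; the last joint's range is limited). The gripper opens to 85 mm and grips with 20 to 120 N. Pads are 22 mm wide; open, the fingers measure 114 mm over their backs; the gripper's body (76 mm by 85 mm) begins 54 mm behind the grasp point. The pads swing forward as they close: fully open they stand 13 mm farther back than shut.
Start: joints at [-1.284, 0.307, 1.506, -0, 1.328, -0.073], TCP at [202.965, -537.993, 248.305] pointing down, gripper open.
Joint ranges: [-3.12, 3.12], [-1.05, 2.28], [0.14, 2.33], [-1.42, 4.57], [0.1, 2.73], [-2.68, 2.68]. Speed limits (rad/s): [2.57, 2.57, 3.14, 3.14, 3.14, 3.14].

## Interface

Orientations are given as [roll, pitch, yaw] about the fixed x, y, z axes, in that order (R = Rz(yaw) Ry(pitch) Rx(roll)).
In Python, from cell import manip, eyes gives the robot as it stands.
- The arm moves only by the tool drive_tool, never from a script. Its argument "plan" is a list of rows, each a list of 3 entries, a list of its own where there are three numbers: the shift along the world's x, y, z in m, then the turn, a rotation vector about the world's x, y, z in degrees, then the closure, from -1 (fully open) to 1 (shut). In form: [[[x, y, z], [rx, ry, rz], claw], ...]. A call has 1 to 12 rows; each row is the pose to reach, as a shift and turn from the pose commanded when the call began; what a row does not reach only later rows make up. A row lasts 1/8 s, in which the tool goes at most 62.5 mm and 10.7 degrees, less where a joint would pass 70% of its speed; a pose out of reach is approached as far as the arm can. A call with a gripper value outside its range is refused whole. The fingers move at their own pace and stop on an object; "squeeze" is the grip in N (left out, the last holds). Time passes only in rows, so rows that repeat a pose let the fingers close. It gives the time, the measured TCP pose, the force, the opening and the grip force at its end, in the units of the state.
- manip.observe(): the state, without advancing time (a new reading comes with each control period).
- eyes.get_image(name): name is "scene" or "top"; returns the picture (480x640x3 uint8, red, green, blue); there is no depth.
- eyes.calibration(name): a dict with "fx", "fy", "cx", "cy" (pixels), "k1" (the pictures are not rectified: a ray, as slopes to the right and down, at radius r is drawn at 1 + k1 r^2 times it, then the intrinsics apply), "world_from_camera" (4x4, takes a point from camera to world coordinates). Camera axes: x right, y down, z forward; pixel columns grow to the right and rows downward; lengths in mm; the calibration is good to about 2 mm. A picture is of the moment at which its call begins. calibration takes no time and is no camera call.
- manip.job_done(): hands the job in; it is judged then, once.
The state is a dict: "clock": time; "q": joint angles; "qvel": joint speeds; "tau": joint torques, N m; "tcp_pos": TCP position; "ee_rot": TCP orientation; "contact_force": force on the tool from outside, world axes, zero at the start; "wrist_torque": the same for the moment, N m; "gripper_width": finger opening in mm; "gripper_force": force on a finger pad.
Only numpy, scipy, OpenCV 4.12 (cv2) and the standard library are available. Lean on these libraries where they do the work, as an engineer would, in place of code of your own. Each camera call takes 0.05 s, during which the arm holds its last target. There are 200 camera calls.

## Task

Put the loose wheelset back into the open glass jar, then close that jar with the lid lying on the mat: turn the lid backwards until its thread drops into place, then screw it down tight and level on the rim. Leave the parked models and the glue bottle where they stand.

Things in the scene. Friction and masses are not known exactly. Their poses are not given: they have to be found in the camera images.
- lid: The only loose lid: metal 4-lug twist lid, 58 mm across, 17 mm tall, 45 g, lying right way up (open side down) on the dark mat between two parked models. Origin: centre of the foot of its skirt, z up; inner face 14 mm above the foot. Four lugs inside the skirt, 90 degrees apart, clear the bare neck of the jar by 1 mm all round.
- wheelset_center (a point): The loose steel wheelset: two 17 mm wheels on an axle, 24 mm over the axle ends, 20.5 mm over the wheels, 22 g, standing on its wheels on the mat. Point: middle of the axle, 8.5 mm above what it stands on; y = along the axle. It rolls freely across its axle, held by nothing.
- open_jar: The open glass jar, 70 mm across, 95 mm tall, half full of wheelsets, in any one of the three places of a wooden stand (300 x 100 x 25 mm) whose rubber-lined pocket holds it fast (it neither turns nor lifts). Origin: centre of its foot, z up.
- jar_mouth (a point): Centre of the open jar's rim, 95 mm above its foot, z up. Mouth 38 mm wide, neck 45 mm outside with 4 right-hand threads, 90 degrees apart, standing out to 51.5 mm; where they start round the neck is not told. A lid set on at random rests on them, its foot 5.5 to 12 mm below the rim; resting low does not mean that its thread has started.
- jar_thread (a point): Point on the jar's axis 11 mm below the rim: the lid's foot just after the drop. Turned anticlockwise (from above), a resting lid climbs the threads by 0.067 mm per degree, to 6 mm below the rim, and within 90 degrees drops 5 mm off their ends to here. Clockwise it then sinks 0.067 mm per degree (1 mm play), seats after some 50 degrees, foot 14 mm below the rim, and is tight by about 75; an end stop follows.
- closed_jar_a: A closed jar of the same size in the stand, 92 mm (or 184 mm) from the others, centre to centre; with its lid 98 mm tall. Origin: centre of its foot.
- closed_jar_b: The other closed jar, the same.
- container: Blue model freight container, 140 x 28 x 30 mm (x, y, z), loose, parked in the middle of the mat (270 x 270 x 3 mm). Origin: centre of the underside, x along its length. Along each side runs a lane some 75 mm wide, the lid in one, the wheelset in the other: fingers fit beside the lid along the lane, not across (10 mm).
- lorry: Model lorry with a white box body, 165 x 29 x 46 mm, loose, at the outer side of one lane. Origin: centre of the underside, x along its length.
- loco: Model diesel locomotive, 158 x 32 x 49 mm, loose, at the outer side of the other lane. Origin: centre of the underside, x along its length.
- glue_bottle: White glue bottle with a pointed grey nozzle, 36 mm across and 132 mm tall, loose, standing at one end of the lanes. Origin: centre of its foot.
Not all that is in view belongs to the job. Several things have the shape of the lid; the one meant has the colours described above.

How it is judged (in metres and radians):
On the way, in this order (a step that is already met when the one before it is completed fails the run):
1. the wheelset lies inside the open jar, below its neck (z of wheelset_center in the frame of jar_mouth below -0.022 m and horizontal distance between wheelset_center and jar_mouth below 0.033 m), for 0.1 s.
2. the lid, turning backwards, has climbed to the upper ends of the threads and rests on them (z of lid in the frame of jar_mouth between -0.0075 and -0.0045 m and horizontal distance between lid and jar_mouth below 0.002 m and contact force between lid and open_jar above 0.2 N and linear speed of lid below 0.012 m/s), for 0.03 s.
3. the lid has dropped, level, into the start of the threads (z of lid in the frame of jar_mouth between -0.0133 and -0.0095 m and horizontal distance between lid and jar_mouth below 0.002 m and angle between the z axis of lid and the z axis of open_jar, either way round below 0.06 rad), for 0.05 s.
At the end, for the whole second after the job is handed in: The wheelset lies in the jar below its neck; the lid is screwed home on that jar: its inner face within 0.8 mm of the rim, within 2 mm of the axis, level within 0.04 rad, at rest, and tight (it presses on the jar with over 10 N) (all of step 1 and z of lid in the frame of jar_mouth below -0.0132 m and horizontal distance between lid and jar_mouth below 0.002 m and angle between the z axis of lid and the z axis of open_jar, either way round below 0.04 rad and contact force between lid and open_jar above 10 N and linear speed of lid below 0.01 m/s); the robot touches nothing.
It fails at once if the container is moved by more than 15 mm or tipped (distance of container from where it was at the start of the episode above 0.015 m or angle between container's own z axis and vertical above 0.35 rad).
It fails at once if the lorry is moved by more than 15 mm or tipped (distance of lorry from where it was at the start of the episode above 0.015 m or angle between lorry's own z axis and vertical above 0.35 rad).
It fails at once if the locomotive is moved by more than 15 mm or tipped (distance of loco from where it was at the start of the episode above 0.015 m or angle between loco's own z axis and vertical above 0.35 rad).
It fails at once if the glue bottle is moved by more than 15 mm or tipped (distance of glue_bottle from where it was at the start of the episode above 0.015 m or angle between glue_bottle's own z axis and vertical above 0.35 rad).
It also fails if it takes over 72 s, if anything falls off the work surface, if the arm or the gripper's body presses on something with over 40 N, if the wrist force passes 120 N, or if a joint passes its speed limit or range.

## Working session

There is one attempt and no reset: what is moved stays moved. The work goes in short steps, Python scripts to look and compute and a tool call to move; the robot and the scene stay as the last step left them, time stands still between calls to the robot, and variables do not carry over. Pictures are saved under pics/ and viewed, at most 10 in all, crops included, and the job is handed in when it is done.

Besides the shell and the picture viewer there is one more tool, called after "Call:" by a JSON object that holds its "api" and its "payload". drive_tool: Moves the arm, as the interface text tells. Its arguments: {"type":"object","properties":{"plan":{"type":"array"},"squeeze":{"type":"number"}},"required":["plan"]}

```bash
ls; mkdir -p pics; cat > h.py <<'E'
import numpy as np, cv2
from cell import manip, eyes
def ray(cal,u,v):
    d=np.array([(u-cal['cx'])/cal['fx'],(v-cal['cy'])/cal['fy']]); s=d.copy()
    for _ in range(20): s=d/(1+cal['k1']*(s@s))
    M=np.array(cal['world_from_camera']); return M[:3,3], M[:3,:3]@np.array([s[0],s[1],1])
def onz(name,u,v,z):
    o,d=ray(eyes.calibration(name),u,v); return o+d*(z-o[2])/d[2]
def proj(name,p):
    cal=eyes.calibration(name); M=np.array(cal['world_from_camera'])
    c=M[:3,:3].T@(np.array(p,float)-M[:3,3]); s=c[:2]/c[2]; s=s*(1+cal['k1']*(s@s))
    return s*[cal['fx'],cal['fy']]+[cal['cx'],cal['cy']]
def two(uv1,uv2,n1='scene',n2='top'):
    o1,d1=ray(eyes.calibration(n1),*uv1); o2,d2=ray(eyes.calibration(n2),*uv2)
    t=np.linalg.lstsq(np.c_[d1,-d2],o2-o1,rcond=None)[0]; a=o1+d1*t[0]; b=o2+d2*t[1]
    return (a+b)/2, np.linalg.norm(a-b)
def snap(name,fn):
    im=np.array(eyes.get_image(name)); cv2.imwrite('pics/'+fn,im[:,:,::-1]); return im
E
python3 - <<'E'
from h import *
np.set_printoptions(precision=3,suppress=True)
for n in('scene','top'):
    snap(n,n+'0.png'); c=eyes.calibration(n); print({k:np.round(v,3) for k,v in c.items()})
print(manip.observe())
E
```

```text
pics
{'fx': np.float64(467.807), 'fy': np.float64(467.807), 'cx': np.float64(322.834), 'cy': np.float64(235.685), 'k1': np.float64(-0.056), 'world_from_camera': array([[   0.328,    0.684,   -0.652, 1095.799],
       [   0.944,   -0.245,    0.219, -189.459],
       [  -0.01 ,   -0.688,   -0.726,  742.619],
       [   0.   ,    0.   ,    0.   ,    1.   ]])}
{'fx': np.float64(448.909), 'fy': np.float64(448.909), 'cx': np.float64(327.674), 'cy': np.float64(239.223), 'k1': np.float64(-0.024), 'world_from_camera': array([[ -0.026,  -0.991,   0.133, 427.608],
       [ -0.999,   0.031,   0.04 ,  -2.444],
       [ -0.044,  -0.132,  -0.99 , 840.489],
       [  0.   ,   0.   ,   0.   ,   1.   ]])}
{'clock': 0.1, 'q': array([-1.283,  0.307,  1.508, -0.   ,  1.328, -0.073]), 'qvel': array([ 0.   , -0.002, -0.001,  0.   ,  0.002, -0.001]), 'tau': array([  0.001, -45.853, -25.261,  -0.   ,   0.006,  -0.   ]), 'tcp_pos': array([ 202.783, -537.418,  247.482]), 'ee_rot': array([-3.14 , -0.   ,  0.361]), 'contact_force': array([ 0.117, -0.724,  0.171]), 'wrist_torque': array([ 0.008, -0.019,  0.024]), 'gripper_force': 0.0, 'gripper_width': 85.25505744634508}
```

View pics/scene0.png

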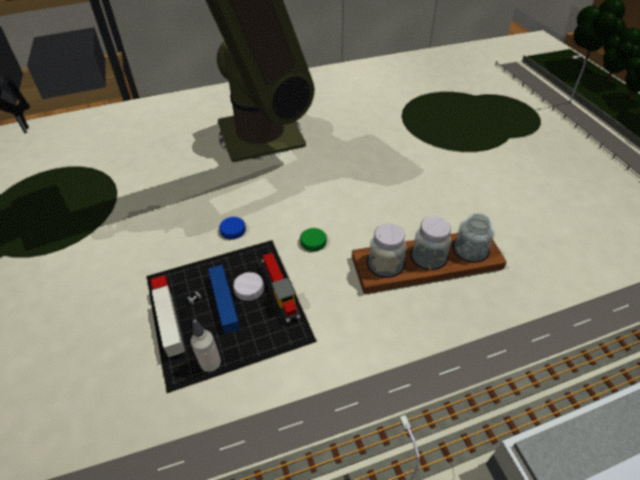

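View pics/top0.png

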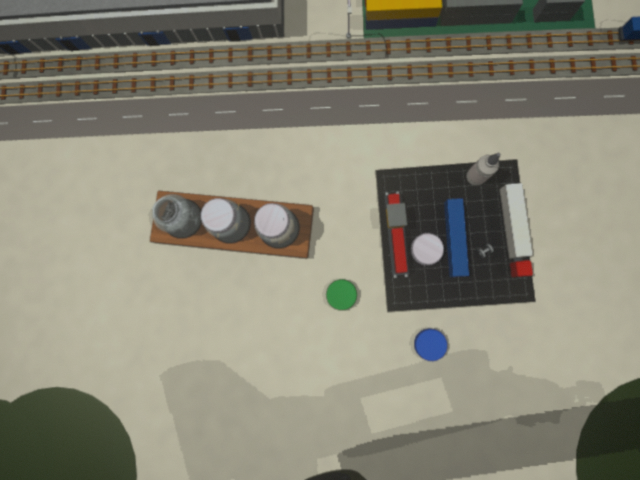

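Candidates for the lid: white/metal disc on the mat (scene 249,286; top 428,249); decoys: blue disc (top 431,344), green disc (top 342,294), both on the table; the two lids on closed jars (top 220,215 and 273,222). I choose the one on the mat between container and loco. The wheelset is at top (487,250) and the open jar at top (176,215), the last place to +y.

```bash
cat > m.py <<'E'
from h import *
np.set_printoptions(precision=1,suppress=True)
I={n:cv2.imread(f'pics/{n}0.png') for n in('scene','top')}
def blob(n,x0,y0,x1,y1,f):
    c=I[n][y0:y1,x0:x1]; h=cv2.cvtColor(c,cv2.COLOR_BGR2HSV).astype(int)
    m=f(h[...,0],h[...,1],h[...,2]).astype(np.uint8)
    k,l,s,ce=cv2.connectedComponentsWithStats(m); i=1+np.argmax(s[1:,4])
    mm=(l==i).astype(np.uint8); cn=cv2.findContours(mm,0,1)[0][0]+[x0,y0]
    return ce[i]+[x0,y0], s[i,4], cn
white=lambda h,s,v:(s<45)&(v>150)
blue=lambda h,s,v:(abs(h-110)<15)&(s>100)
for nm,sb,tb,f in [('lid',(228,268,268,305),(407,230,448,268),white),('jarA',(372,222,407,252),(198,196,240,236),white),('jarB',(418,216,452,243),(252,200,294,242),white),('cont',(200,258,245,340),(440,190,475,280),blue)]:
    a=blob('scene',*sb,f); b=blob('top',*tb,f); P,g=two(a[0],b[0])
    print(nm,a[0],a[1],b[0],b[1],P,'gap',g, cv2.minAreaRect(b[2]),cv2.minAreaRect(a[2]))
tc=onz('top',428,249,20);print(tc)
A=cv2.resize(I['top'][180:285,380:540],None,fx=3.7,fy=3.7,interpolation=3)[:, :590]
B=cv2.resize(I['top'][180:285,140:240],(206*1,206),interpolation=3)
C=cv2.resize(I['scene'][205:305,160:260],(206,206),interpolation=3)
D=cv2.resize(I['scene'][205:275,440:510],(206,206),interpolation=3)
S=np.vstack([B,C,D])[:A.shape[0]+200]
o=np.zeros((max(A.shape[0],S.shape[0]),A.shape[1]+206,3),np.uint8); o[:A.shape[0],:A.shape[1]]=A;o[:S.shape[0],A.shape[1]:]=S
cv2.imwrite('pics/crop1.png',o[:600]); print(o.shape)
E
python3 m.py
```

```text
lid [247.7 283.4] 473 [427.5 248.4] 688 [ 515.6 -151.2   16.3] gap 0.5661193770914115 ((427.5000305175781, 248.5), (29.698484420776367, 28.284271240234375), 45.0) ((247.5, 283.5), (21.0, 27.0), 90.0)
jarA [389.6 231.4] 679 [216.8 214.5] 800 [561.7 166.3 116.7] gap 85.5440564876989 ((216.5, 214.5), (31.0, 31.0), 90.0) ((389.0, 232.5), (21.0, 34.0), 90.0)
jarB [435.6 224.5] 592 [270.7 219.6] 817 [577.7 157.9 127.8] gap 86.0643776903715 ((270.5, 219.5), (31.0, 31.0), 90.0) ((434.5, 226.0), (20.0, 33.0), 90.0)
cont [223.3 299.2] 1250 [456.4 237.5] 1521 [ 534.6 -204.8   13.5] gap 2.3974053047907713 ((456.2054748535156, 237.10223388671875), (78.46637725830078, 19.911727905273438), 85.48600769042969) ((223.09974670410156, 299.07904052734375), (69.5275650024414, 19.18879508972168), 75.25643920898438)
[ 513.9 -151.7   20. ]
(588, 796, 3)
```

View pics/crop1.png

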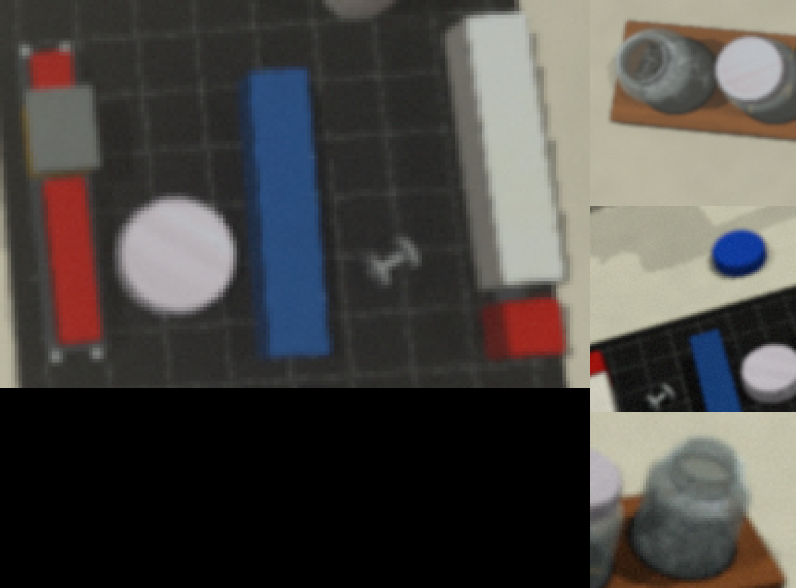

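```bash
cat >> m.py <<'E'
print('-----')
s1=blob('scene',372,222,407,252,white)[0]; s2=blob('scene',418,216,452,243,white)[0]
t1=blob('top',198,196,240,236,white)[0]; t2=blob('top',252,200,294,242,white)[0]
for s,t in((s1,t2),(s2,t1)): print(two(s,t), [onz('top',*t,z) for z in(115,120)])
for n,w in(('top',(476,240,498,262)),('scene',(185,288,205,308))):
    r=blob(n,*w,lambda h,s,v:v>85); print('wheel',n,r[:2],cv2.minAreaRect(r[2]), onz(n,*r[0],11.5))
# table lid-of-mat edges / wheelset closeup
A=cv2.resize(I['top'][235:265,470:505],(420,360),interpolation=3)
B=cv2.resize(I['top'][185:245,140:200],(360,360),interpolation=3)
cv2.imwrite('pics/crop2.png',np.hstack([A,B])); print(manip.tip_reach)
r=blob('top',495,175,540,282,white); print('lorry',onz('top',*r[0],49),[onz('top',*p,49)[:2] for p in cv2.boxPoints(cv2.minAreaRect(r[2]))])
r=blob('top',440,190,475,280,blue); print('cont',[onz('top',*p,33)[:2] for p in cv2.boxPoints(cv2.minAreaRect(r[2]))])
E
python3 m.py | sed '1,/-----/d'
```

```text
(array([561.4, 121.4, 112.1]), np.float64(1.2801095382461054)) [array([560.6, 120.3, 115. ]), array([559.7, 119.5, 120. ])]
(array([573.4, 212.3, 110.9]), np.float64(0.8909146149921645)) [array([572.4, 210.7, 115. ]), array([571.4, 209.2, 120. ])]
wheel top (array([486.4, 249.7]), np.int32(51)) ((486.449462890625, 249.7191162109375), (6.359987258911133, 11.659976959228516), 57.9946174621582) [ 510.2 -259.6   11.5]
wheel scene (array([191.8, 298.3]), np.int32(21)) ((191.75001525878906, 297.2500305175781), (4.242640495300293, 6.363960266113281), 45.0) [ 511.2 -261.    11.5]
17.0
lorry [ 560.5 -321.1   49. ] [array([ 639.7, -292.6]), array([ 637.6, -351.1]), array([ 449.3, -334.6]), array([ 450.9, -277.9])]
cont [array([ 603.6, -181.9]), array([ 605.3, -217.9]), array([ 463.1, -219.5]), array([ 461.4, -184.3])]
```

View pics/crop2.png

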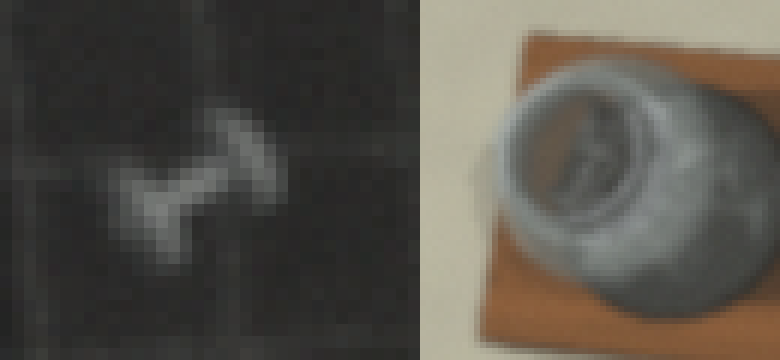

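Crop shows the wheelset at about top (486.7,250.4) with its axle about -31° in the image (rolling direction ≈29° in world), and the open jar's mouth at about top (166,210). The positions agree with the sizes given: 91 mm pitch, lid at z≈20. Moving above the wheelset.

Call:
{"api": "drive_tool", "payload": {"plan": [[[0.307,0.278,-0.13],[0,0,98.3],-0.06],[[0.307,0.278,-0.13],[0,0,98.3],-0.06],[[0.307,0.278,-0.13],[0,0,98.3],-0.06],[[0.307,0.278,-0.13],[0,0,98.3],-0.06],[[0.307,0.278,-0.13],[0,0,98.3],-0.06],[[0.307,0.278,-0.13],[0,0,98.3],-0.06],[[0.307,0.278,-0.13],[0,0,98.3],-0.06],[[0.307,0.278,-0.13],[0,0,98.3],-0.06],[[0.307,0.278,-0.13],[0,0,98.3],-0.06],[[0.307,0.278,-0.13],[0,0,98.3],-0.06],[[0.307,0.278,-0.13],[0,0,98.3],-0.06],[[0.307,0.278,-0.13],[0,0,98.3],-0.06]], "squeeze": 25}}

```text
clock: 1.6
tcp_pos: [509.8, -260.3, 118.3]
ee_rot: [3.142, -0.0, 2.074]
contact_force: [-0.5, -0.7, 0.9]
gripper_width: 45.1
gripper_force: 0.0
```

```bash
python3 - <<'E'
from h import *
np.set_printoptions(precision=3,suppress=True)
a=snap('scene','s1.png'); b=snap('top','t1.png')
print(manip.observe())
print('mouth', onz('top',165.8,210.3,112), 'pred px', proj('top',[584.4,302.1,112]),proj('scene',[584.4,302.1,112]))
print('w',proj('scene',[510,-260,11.5]),proj('top',[510,-260,11.5]))
A=cv2.resize(a[245:345,140:260],None,fx=3.3,fy=3.3,interpolation=3);B=cv2.resize(b[200:300,430:550],None,fx=3.3,fy=3.3,interpolation=3)
cv2.imwrite('pics/c3.png',np.hstack([A,B])[:,:,::-1])
E
```

```text
{'clock': 1.7, 'q': array([-0.546,  0.429,  1.68 ,  0.   ,  1.032, -1.05 ]), 'qvel': array([ 0.003, -0.002, -0.001,  0.   ,  0.001, -0.005]), 'tau': array([  0.035, -48.355, -20.108,   0.003,   0.001,   0.013]), 'tcp_pos': array([ 509.837, -260.256,  118.433]), 'ee_rot': array([3.141, 0.   , 2.075]), 'contact_force': array([ 0.512, -0.298, -0.145]), 'wrist_torque': array([ 0.07 , -0.019, -0.023]), 'gripper_force': 0.0, 'gripper_width': 45.16913084089191}
mouth [583.147 298.95  112.   ] pred px [163.991 209.636] [479.236 216.908]
w [192.215 297.69 ] [486.58  249.829]
```

View pics/c3.png

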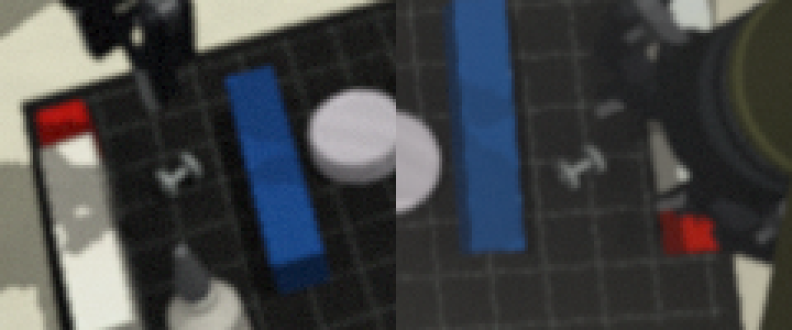

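The wheelset stands clear at crop (180,172) and (582,167), matching my projection; the gripper is over it. Descending and gripping.

Call:
{"api": "drive_tool", "payload": {"plan": [[[0,0,-0.05],[0,0,0],-0.06],[[0,0,-0.08],[0,0,0],-0.06],[[0,0,-0.096],[0,0,0],-0.06],[[0,0,-0.096],[0,0,0],-0.06],[[0,0,-0.096],[0,0,0],0.3],[[0,0,-0.096],[0,0,0],0.6],[[0,0,-0.096],[0,0,0],1],[[0,0,-0.096],[0,0,0],1],[[0,0,-0.096],[0,0,0],1],[[0,0,-0.096],[0,0,0],1]]}}

```text
clock: 2.95
tcp_pos: [511.0, -260.6, 23.4]
ee_rot: [3.14, 0.002, 2.076]
contact_force: [0.2, -0.9, 7.1]
gripper_width: 13.8
gripper_force: 26.0
```

Call:
{"api": "drive_tool", "payload": {"plan": [[[0,0,0],[0,0,0],0.3],[[0,0,0],[0,0,0],0.3],[[0,0,-0.003],[0,0,0],0.3],[[0,0,-0.004],[0,0,0],0.3],[[0,0,-0.004],[0,0,0],0.3]]}}

```text
clock: 3.58
tcp_pos: [509.8, -259.9, 19.6]
ee_rot: [3.142, 0.0, 2.077]
contact_force: [-2.5, 0.9, 13.6]
gripper_width: 30.0
gripper_force: 6.6
```

```bash
python3 - <<'E'
from h import *
a=snap('scene','s2.png'); b=snap('top','t2.png')
A=cv2.resize(a[245:345,140:260],None,fx=3.3,fy=3.3,interpolation=3);B=cv2.resize(b[200:300,430:550],None,fx=3.3,fy=3.3,interpolation=3)
cv2.imwrite('pics/c4.png',np.hstack([A,B])[:,:,::-1]); print(manip.observe()['contact_force'])
E
```

```text
[-2.63214034  1.19786071 13.50076338]
```

View pics/c4.png

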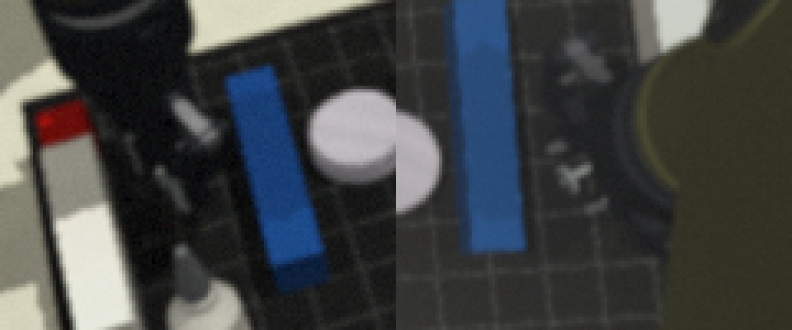

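Wheelset still stands between the fingertips (right crop, around (575,178)), tips now on the mat. Raise a little and close.

Call:
{"api": "drive_tool", "payload": {"plan": [[[0,0,0.002],[0,0,0],0.3],[[0,0,0.002],[0,0,0],0.5],[[0,0,0.002],[0,0,0],1],[[0,0,0.002],[0,0,0],1],[[0,0,0.002],[0,0,0],1]]}}

```text
clock: 4.3
tcp_pos: [510.3, -260.1, 20.4]
ee_rot: [3.141, 0.0, 2.076]
contact_force: [0.4, 0.2, 4.2]
gripper_width: 14.5
gripper_force: 26.3
```

Call:
{"api": "drive_tool", "payload": {"plan": [[[0,0,0.005],[0,0,0],1],[[0,0,0.02],[0,0,0],1],[[0,0,0.06],[0,0,0],1],[[0,0,0.12],[0,0,0],1],[[0,0,0.16],[0,0,0],1],[[0,0,0.16],[0,0,0],1]]}}

```text
clock: 5.05
tcp_pos: [512.2, -261.4, 185.2]
ee_rot: [3.137, 0.008, 2.076]
contact_force: [-0.2, -0.5, -0.9]
gripper_width: 14.5
gripper_force: 25.5
```

```bash
python3 - <<'E'
from h import *
a=snap('scene','s3.png'); b=snap('top','t3.png'); p=manip.observe()['tcp_pos']; t=p-[0,0,17]
u=proj('scene',t).astype(int);v=proj('top',t).astype(int);print(p,u,v)
c=lambda i,q:cv2.resize(i[max(q[1]-40,0):q[1]+40,q[0]-40:q[0]+40],(390,390),interpolation=3)
M=cv2.resize(b[225:275,460:510],(390,390),interpolation=3)
cv2.imwrite('pics/c5.png',np.hstack([c(a,u),c(b,v)])[:,:,::-1])
E
```

```text
[ 509.70867093 -259.83567336  181.03131739] [173 244] [517 239]
```

View pics/c5.png

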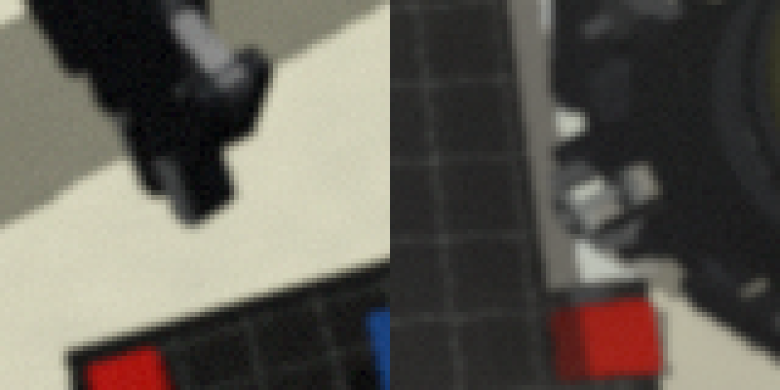

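```bash
cat >> m.py <<'E'
print('=====')
I={n:cv2.imread(f'pics/{n[0]}3.png') for n in('scene','top')}
brown=lambda h,s,v:(h<14)&(s>110)&(v>50)
m=blob('top',140,180,325,270,brown); r=cv2.minAreaRect(m[2]); q=np.array([onz('top',*p,25)[:2] for p in cv2.boxPoints(r)]); print(q, q.mean(0), np.linalg.norm(np.diff(q,axis=0),axis=1))
for n,w in(('scene',[(372,222,407,252),(418,216,452,243)]),('top',[(252,200,294,242),(198,196,240,236)])):
    for x in w:
        b=blob(n,*x,white); (c,ax,an)=cv2.fitEllipse(b[2]); print(n,b[0],c,ax,onz(n,*c,115))
# rim edges
g=cv2.cvtColor(I['top'],cv2.COLOR_BGR2GRAY)
A=cv2.resize(I['top'][190:235,145:200],None,fx=7,fy=7,interpolation=3); B=cv2.resize(I['scene'][205:250,450:505],None,fx=7,fy=7,interpolation=3)
def ring(im,n,x0,y0,c):
  for R,z,col in((19,112,(0,255,0)),(22.5,112,(0,0,255)),(35,60,(255,0,0))):
    p=np.array([(proj(n,[c[0]+R*np.cos(t),c[1]+R*np.sin(t),z])-[x0,y0]+.5)*7 for t in np.linspace(0,6.28,60)]).astype(int)
    for k in p: cv2.circle(im,tuple(int(v) for v in k),1,col,-1)
c=(584,301.2); A2=A.copy();B2=B.copy(); ring(A2,'top',145,190,c); ring(B2,'scene',450,205,c)
cv2.imwrite('pics/c6.png',np.hstack([A2,B2]))
E
python3 m.py | sed '1,/=====/d'
```

```text
[[543.1 363. ]
 [576.5 360.6]
 [537.9  65.7]
 [505.4  69.6]] [540.7 214.7] [ 33.6 297.3  32.7]
scene [389.4 231.7] (389.3464660644531, 231.72084045410156) (23.408706665039062, 38.53749084472656) [564.5 119.9 115. ]
scene [435.4 224.8] (435.45916748046875, 224.85049438476562) (21.43355369567871, 36.93918228149414) [577.5 209.6 115. ]
top [270.8 219.6] (270.81170654296875, 219.56837463378906) (31.32011604309082, 32.06288146972656) [560.7 120.2 115. ]
top [216.8 214.4] (216.79270935058594, 214.4007110595703) (30.563169479370117, 31.780263900756836) [572.5 210.7 115. ]
```

View pics/c6.png

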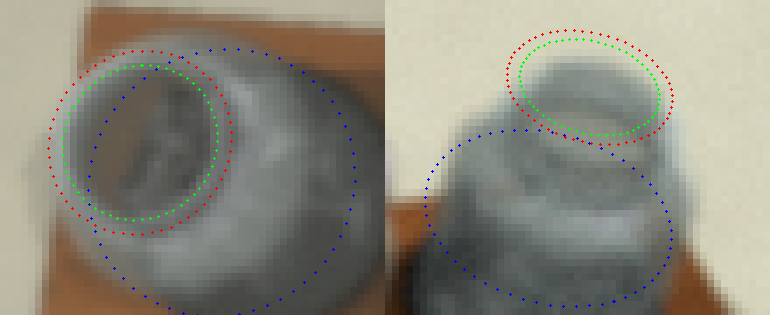

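```bash
python3 - <<'E'
from h import *
np.set_printoptions(precision=1,suppress=True)
print(two((480.2,219.5),(165.2,209.9)))
for z in(105,108,110,112): print(z,onz('scene',480.2,219.5,z),onz('top',165.2,209.9,z))
for z in(16,18,20): print(z,onz('scene',247.7,283.4,z),onz('top',427.5,248.4,z))
# skirt-free: mat corner test z=3 & blue/green lids
E
```

```text
(array([585.8, 304. , 105.2]), np.float64(2.1985051937297437))
105 [585.6 305.4 105. ] [585.4 302.9 105. ]
108 [588.  303.1 108. ] [584.7 301.7 108. ]
110 [589.6 301.5 110. ] [584.3 300.8 110. ]
112 [591.2 300.  112. ] [583.9 300.  112. ]
16 [ 515.4 -150.9   16. ] [ 515.5 -151.6   16. ]
18 [ 517.  -151.1   18. ] [ 515.3 -151.2   18. ]
20 [ 518.6 -151.2   20. ] [ 515.1 -150.8   20. ]
```

The top view rings fit the mouth (ring centre at crop (145,143) → jar mouth ≈ (584.3, 301), rim ≈ 110 high). Carry the wheelset over.

Call:
{"api": "drive_tool", "payload": {"plan": [[[0.007,0.05,0.01],[0,0,0],1],[[0.015,0.11,0.01],[0,0,0],1],[[0.023,0.17,0.01],[0,0,0],1],[[0.031,0.23,0.01],[0,0,0],1],[[0.039,0.29,0.01],[0,0,0],1],[[0.047,0.35,0.01],[0,0,0],1],[[0.055,0.41,0.01],[0,0,0],1],[[0.063,0.47,0.01],[0,0,0],1],[[0.07,0.53,0],[0,0,0],1],[[0.0743,0.561,-0.02],[0,0,0],1],[[0.0743,0.561,-0.044],[0,0,0],1],[[0.0743,0.561,-0.046],[0,0,0],1]]}}

```text
clock: 6.65
tcp_pos: [581.1, 300.3, 130.0]
ee_rot: [-3.132, -0.001, 2.078]
contact_force: [-0.5, -0.3, -1.4]
gripper_width: 14.4
gripper_force: 25.5
```

Call:
{"api": "drive_tool", "payload": {"plan": [[[0,0,0],[0,0,0],1],[[0,0,0],[0,0,0],1],[[0,0,-0.002],[0,0,0],1],[[0,0,-0.002],[0,0,0],1]]}}

```text
clock: 7.15
tcp_pos: [584.5, 300.7, 132.9]
ee_rot: [3.141, 0.0, 2.076]
contact_force: [-0.7, 0.1, 0.1]
gripper_width: 14.3
gripper_force: 25.5
```

Call:
{"api": "drive_tool", "payload": {"plan": [[[0,0,0],[0,0,0],0],[[0,0,0],[0,0,0],0],[[0,0,0],[0,0,0],0],[[0,0,0.03],[0,0,0],0],[[0,0,0.06],[0,0,0],0]]}}

```text
clock: 7.78
tcp_pos: [583.9, 300.9, 192.4]
ee_rot: [-3.14, -0.0, 2.077]
contact_force: [0.5, -0.5, 0.2]
gripper_width: 42.9
gripper_force: 0.0
```

Call:
{"api": "drive_tool", "payload": {"plan": [[[-0.006,-0.04,0.03],[0,0,-8],0],[[-0.013,-0.09,0.03],[0,0,-16],0],[[-0.021,-0.15,0.03],[0,0,-24],0],[[-0.029,-0.21,0.03],[0,0,-29],-0.5],[[-0.037,-0.27,0.03],[0,0,-29],-0.8],[[-0.045,-0.33,0.03],[0,0,-29],-0.9],[[-0.053,-0.39,0.03],[0,0,-29],-0.9],[[-0.062,-0.43,0.03],[0,0,-29],-0.9],[[-0.069,-0.452,0.02],[0,0,-29],-0.9],[[-0.069,-0.452,0],[0,0,-29],-0.9]]}}

```text
clock: 9.02
tcp_pos: [515.6, -153.3, 193.0]
ee_rot: [3.139, 0.002, 1.567]
contact_force: [1.2, 0.1, -1.2]
gripper_width: 81.2
gripper_force: 0.0
```

```bash
python3 - <<'E'
from h import *
a=snap('scene','s4.png'); b=snap('top','t4.png'); print(manip.observe()['tcp_pos'],manip.observe()['ee_rot'])
A=cv2.resize(b[190:235,145:200],(330,270),interpolation=3); B=cv2.resize(a[205:250,450:505],(330,270),interpolation=3)
C=cv2.resize(b[200:290,370:480],(330,270),interpolation=3); D=cv2.resize(a[245:335,180:290],(330,270),interpolation=3)
cv2.imwrite('pics/c7.png',np.vstack([np.hstack([A,B]),np.hstack([C,D])])[:,:,::-1])
E
```

```text
[ 513.53714194 -151.05518038  190.56824817] [-3.13766036e+00 -1.54334151e-03  1.56896542e+00]
```

View pics/c7.png

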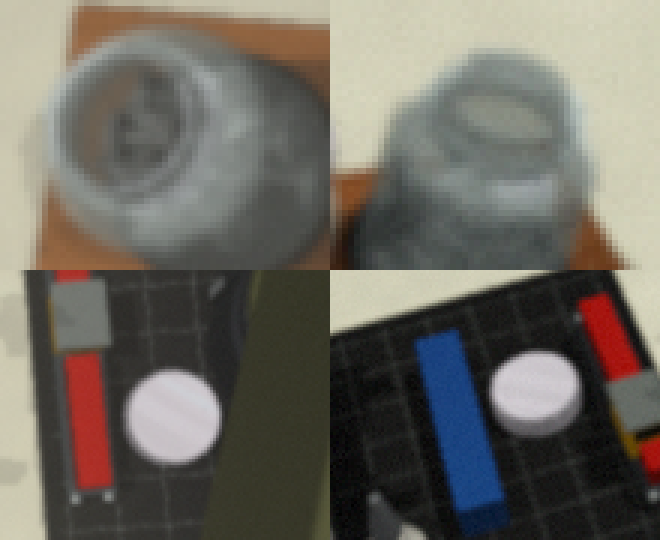

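Nothing lies on the stand and the mouth shows one more wheelset inside; the lid stands undisturbed at top-crop (173,417), container and loco in place. Descend on the lid.

Call:
{"api": "drive_tool", "payload": {"plan": [[[0,0,-0.05],[0,0,0],-0.9],[[0,0,-0.1],[0,0,0],-0.9],[[0,0,-0.14],[0,0,0],-0.9],[[0,0,-0.16],[0,0,0],-0.9],[[0,0,-0.171],[0,0,0],-0.9],[[0,0,-0.171],[0,0,0],-0.9]], "squeeze": 30}}

```text
clock: 9.88
tcp_pos: [515.5, -150.8, 21.2]
ee_rot: [-3.141, -0.0, 1.571]
contact_force: [-0.0, 0.3, 0.0]
gripper_width: 81.1
gripper_force: 0.0
```

Call:
{"api": "drive_tool", "payload": {"plan": [[[0,0,0],[0,0,0],-0.6],[[0,0,0],[0,0,0],-0.4],[[0,0,0],[0,0,0],0],[[0,0,0],[0,0,0],0.5],[[0,0,0],[0,0,0],1],[[0,0,0],[0,0,0],1]]}}

```text
clock: 10.62
tcp_pos: [516.2, -151.3, 22.8]
ee_rot: [3.139, 0.001, 1.57]
contact_force: [-0.6, -1.1, 6.7]
gripper_width: 56.5
gripper_force: 30.9
```

Call:
{"api": "drive_tool", "payload": {"plan": [[[0,0,0.002],[0,0,0],1],[[0,0,0.01],[0,0,0],1],[[0,0,0.04],[0,0,0],1],[[0,0,0.09],[0,0,0],1],[[0,0,0.14],[0,0,0],1],[[0,0,0.15],[0,0,0],1]], "squeeze": 50}}

```text
clock: 11.38
tcp_pos: [517.5, -151.8, 175.5]
ee_rot: [3.134, 0.003, 1.57]
contact_force: [0.2, 0.2, 0.2]
gripper_width: 55.8
gripper_force: 53.2
```

Call:
{"api": "drive_tool", "payload": {"plan": [[[0.008,0.055,0],[0,0,0],1],[[0.016,0.11,0],[0,0,0],1],[[0.025,0.17,0],[0,0,0],1],[[0.034,0.23,0],[0,0,0],1],[[0.043,0.29,0],[0,0,0],1],[[0.052,0.35,0],[0,0,0],1],[[0.06,0.4,0],[0,0,0],1],[[0.066,0.435,0],[0,0,0],1],[[0.069,0.452,0],[0,0,0],1],[[0.069,0.452,0],[0,0,0],1],[[0.069,0.452,0],[0,0,0],1]]}}

```text
clock: 12.75
tcp_pos: [583.7, 299.4, 170.9]
ee_rot: [-3.14, 0.001, 1.569]
contact_force: [-0.1, 0.1, -0.7]
gripper_width: 56.0
gripper_force: 53.1
```

```bash
python3 - <<'E'
from h import *
import m as _ if False else None
E
python3 - <<'E'
from h import *
np.set_printoptions(precision=1,suppress=True)
a=snap('scene','s5.png'); b=snap('top','t5.png'); s=manip.observe(); p=s['tcp_pos']; print(p,s['ee_rot'],s['contact_force'],s['gripper_width'])
top=p-[0,0,2.8]
for n,im in(('scene',a),('top',b)):
    u=proj(n,top).astype(int); c=im[u[1]-25:u[1]+25,u[0]-30:u[0]+30]; h=cv2.cvtColor(c,cv2.COLOR_RGB2HSV)
    print(n,u,h[::6,::6,1],h[::6,::6,2],sep='\n')
A=cv2.resize(b[180:245,130:220],(400,290),interpolation=3); B=cv2.resize(a[165:230,430:520],(400,290),interpolation=3)
cv2.imwrite('pics/c8.png',np.hstack([A,B])[:,:,::-1])
E
```

```text
[584.  299.3 171.3] [-3.1  0.   1.6] [-0.4  0.4 -0.6] 56.155848414216884
scene
[484 195]
[[ 30  29  33  37 143  34  46  96 109  40]
 [ 31  32  31  19  64  34  39  32  33  46]
 [ 31  32  32   6  32  31  33  85  21  22]
 [ 30  33  29  11   3   8  13  81  36 102]
 [ 33  31  30   5   4   6   8  45  32  93]
 [ 32  31  29   7   5   6   8  45  64  39]
 [ 31  30  30   5   2   5   4  59  31  33]
 [ 30  31  30  29  21  18  28  32  31  31]
 [ 29  32  23  16  14   9  28  30  33  32]]
[[213 212 211  76  16  67  11  16   7  19]
 [212 209 212  93  12 134 132  24 107  11]
 [211 210 210  40   8 211 156   9  12  23]
 [211 211 210  70 194 191 191  19 122  15]
 [208 209 211 140 204 206 204  17  16  11]
 [215 208 199 107 202 204 136  17  16  92]
 [207 207 207  98 104 113  63  13 154 184]
 [210 209 205 205 174 126 135 201 207 209]
 [211 212 197 125 131 137 201 210 207 206]]
top
[151 202]
[[ 6  6  6 23 11 19 33 36 35 33]
 [ 6 17 17 17 17 22 15 34 32 34]
 [ 6 12 18 10  1 12 10 29 35 36]
 [24 23 12 11 11 11 11  6 22 45]
 [ 6 18 12  4 11 12 12  8  9  8]
 [ 6  0 22 16 12 12 11  8  7  5]
 [17 17 22 11  0  7 11  6  8  4]
 [ 2 18 20 20 21  6  4  8  5 10]
 [ 4 22  5  4 10 22  9 11 11 11]]
[[ 45  41  44  45  47  53 192 199 199 199]
 [ 44  44  45  45  45  47  84 196 198 200]
 [ 44  42  43  50 191 212 187 169 197 198]
 [ 43  45  44  95 213 213 213 167 106 125]
 [ 42  43  43  58 214 213 214 193 108 124]
 [ 43  43  47  48 199 214 213 189 107 113]
 [ 45  46  47  46  79 212 213 136  98 116]
 [124  57  50  50  48 128 143  99 112 132]
 [134  82  56  58  51  57  81 134 158 139]]  File "<stdin>", line 2
    import m as _ if False else None
                  ^^
SyntaxError: invalid syntax
```

Lid is held. Lower to just above the rim, then feel downward.

Call:
{"api": "drive_tool", "payload": {"plan": [[[0,0,-0.02],[0,0,0],1],[[0,0,-0.033],[0,0,0],1],[[0,0,-0.036],[0,0,0],1],[[0,0,-0.036],[0,0,0],1],[[0,0,-0.036],[0,0,0],1]]}}

```text
clock: 13.48
tcp_pos: [584.7, 301.1, 135.9]
ee_rot: [3.14, -0.0, 1.57]
contact_force: [0.2, -0.2, -0.0]
gripper_width: 55.8
gripper_force: 53.1
```

Call:
{"api": "drive_tool", "payload": {"plan": [[[0,0,-0.002],[0,0,0],1],[[0,0,-0.004],[0,0,0],1],[[0,0,-0.005],[0,0,0],1],[[0,0,-0.005],[0,0,0],1]]}}

```text
clock: 13.98
tcp_pos: [584.2, 301.0, 130.1]
ee_rot: [-3.141, 0.0, 1.57]
contact_force: [-0.2, 0.4, -0.4]
gripper_width: 55.7
gripper_force: 53.1
```

Call:
{"api": "drive_tool", "payload": {"plan": [[[0,0,-0.001],[0,0,0],1],[[0,0,-0.002],[0,0,0],1],[[0,0,-0.003],[0,0,0],1],[[0,0,-0.003],[0,0,0],1]]}}

```text
clock: 14.48
tcp_pos: [584.2, 301.0, 127.2]
ee_rot: [-3.141, 0.0, 1.57]
contact_force: [-1.4, 0.0, -0.4]
gripper_width: 55.9
gripper_force: 53.1
```

Call:
{"api": "drive_tool", "payload": {"plan": [[[0,0,-0.001],[0,0,0],1],[[0,0,-0.002],[0,0,0],1],[[0,0,-0.003],[0,0,0],1],[[0,0,-0.003],[0,0,0],1]]}}

```text
clock: 14.98
tcp_pos: [584.7, 301.5, 124.4]
ee_rot: [3.141, -0.001, 1.57]
contact_force: [0.7, 1.4, 0.5]
gripper_width: 55.8
gripper_force: 53.2
```

Call:
{"api": "drive_tool", "payload": {"plan": [[[0,0,-0.001],[0,0,0],1],[[0,0,-0.0015],[0,0,0],1],[[0,0,-0.002],[0,0,0],1],[[0,0,-0.002],[0,0,0],1]]}}

```text
clock: 15.48
tcp_pos: [584.8, 301.4, 123.0]
ee_rot: [3.14, -0.001, 1.57]
contact_force: [0.9, 1.0, 5.4]
gripper_width: 55.9
gripper_force: 53.7
```

Call:
{"api": "drive_tool", "payload": {"plan": [[[0,0,0.0005],[0,0,0],1],[[0,0.0015,0.0005],[0,0,0],1],[[0,0.003,0.0005],[0,0,0],1],[[0,0.003,0.0005],[0,0,0],1]]}}

```text
clock: 15.98
tcp_pos: [584.6, 302.1, 123.0]
ee_rot: [3.141, 0.003, 1.57]
contact_force: [2.5, -2.4, 5.9]
gripper_width: 56.1
gripper_force: 53.7
```

Call:
{"api": "drive_tool", "payload": {"plan": [[[0,-0.003,0],[0,0,0],1],[[0,-0.006,0],[0,0,0],1],[[0,-0.006,0],[0,0,0],1],[[0,-0.006,0],[0,0,0],1]]}}

```text
clock: 16.48
tcp_pos: [584.7, 300.7, 122.8]
ee_rot: [3.14, -0.005, 1.57]
contact_force: [1.1, 9.0, 0.9]
gripper_width: 55.8
gripper_force: 53.6
```

Captive on the neck: centre y ≈ 301.4. Check x likewise.

Call:
{"api": "drive_tool", "payload": {"plan": [[[0,0.0034,0],[0,0,0],1],[[0.0015,0.0034,0],[0,0,0],1],[[0.003,0.0034,0],[0,0,0],1],[[0.003,0.0034,0],[0,0,0],1]]}}

```text
clock: 16.98
tcp_pos: [585.6, 301.0, 122.4]
ee_rot: [-3.138, 0.001, 1.57]
contact_force: [-2.6, 1.1, 4.4]
gripper_width: 55.9
gripper_force: 53.9
```

Call:
{"api": "drive_tool", "payload": {"plan": [[[-0.003,0,0],[0,0,0],1],[[-0.006,0,0],[0,0,0],1],[[-0.006,0,0],[0,0,0],1],[[-0.006,0,0],[0,0,0],1]]}}

```text
clock: 17.48
tcp_pos: [583.9, 301.6, 123.2]
ee_rot: [3.136, -0.001, 1.57]
contact_force: [6.3, 2.4, 1.3]
gripper_width: 56.0
gripper_force: 53.7
```

Call:
{"api": "drive_tool", "payload": {"plan": [[[0.0035,0,0],[0,0,0],1],[[0.0035,0,0],[0,0,0],1],[[0.0035,0,0],[0,0,0],-0.7],[[0.0035,0,0],[0,0,0],-0.7],[[0.0035,0,0],[0,0,0],-0.7],[[0.0035,0,0],[0,0,-10],-0.7],[[0.0035,0,0],[0,0,-20],-0.7],[[0.0035,0,0],[0,0,-30],-0.7],[[0.0035,0,0],[0,0,-40],-0.7],[[0.0035,0,0],[0,0,-50],-0.7],[[0.0035,0,0],[0,0,-60],-0.7],[[0.0035,0,0],[0,0,-70],-0.7]]}}

```text
clock: 18.98
tcp_pos: [584.3, 301.1, 122.4]
ee_rot: [3.141, 0.001, 0.343]
contact_force: [0.4, 0.6, 0.1]
gripper_width: 72.7
gripper_force: 0.0
```

Call:
{"api": "drive_tool", "payload": {"plan": [[[0,0,0],[0,0,-10],-0.7],[[0,0,0],[0,0,-20],-0.7],[[0,0,0],[0,0,-20],-0.7],[[0,0,0],[0,0,-20],-0.4],[[0,0,0],[0,0,-20],0],[[0,0,0],[0,0,-20],1],[[0,0,0],[0,0,-20],1],[[0,0,0],[0,0,-20],1]], "squeeze": 30}}

```text
clock: 19.98
tcp_pos: [584.8, 301.5, 123.0]
ee_rot: [-3.141, -0.0, -0.0]
contact_force: [-1.5, 1.1, 2.8]
gripper_width: 56.6
gripper_force: 31.7
```

Call:
{"api": "drive_tool", "payload": {"plan": [[[0,0,0.0002],[0,0,5],1],[[0,0,0.0005],[0,0,10],1],[[0,0,0.0008],[0,0,15],1],[[0,0,0.001],[0,0,20],1],[[0,0,0.001],[0,0,20],1]], "squeeze": 40}}

```text
clock: 20.6
tcp_pos: [584.6, 301.2, 123.9]
ee_rot: [3.141, 0.0, 0.348]
contact_force: [-0.6, -0.3, 3.0]
gripper_width: 56.3
gripper_force: 41.9
```

```bash
python3 -c "
from h import *
s=manip.observe();print(s['tcp_pos'],s['ee_rot'],s['contact_force'],s['wrist_torque'],s['gripper_width'])"
```

```text
[584.55172722 301.21418919 123.87864059] [3.14128890e+00 4.00595058e-04 3.47942599e-01] [-0.55542161 -0.31612708  3.03240025] [-0.11910547  0.15035507 -0.03319477] 56.28135192098592
```

Call:
{"api": "drive_tool", "payload": {"plan": [[[0,0,0.0003],[0,0,5],1],[[0,0,0.0006],[0,0,10],1],[[0,0,0.0009],[0,0,15],1],[[0,0,0.0011],[0,0,20],1],[[0,0,0.0011],[0,0,20],1]]}}

```text
clock: 21.22
tcp_pos: [584.7, 301.2, 124.5]
ee_rot: [3.142, 0.0, 0.695]
contact_force: [-0.3, 0.9, -1.0]
gripper_width: 56.3
gripper_force: 42.5
```

Call:
{"api": "drive_tool", "payload": {"plan": [[[0,0,0.0003],[0,0,4],1],[[0,0,0.0005],[0,0,8],1],[[0,0,0.0006],[0,0,10],1],[[0,0,0.0006],[0,0,10],1]]}}

```text
clock: 21.72
tcp_pos: [585.1, 301.4, 125.4]
ee_rot: [3.141, -0.0, 0.87]
contact_force: [0.4, 0.2, -0.3]
gripper_width: 56.1
gripper_force: 42.4
```

Call:
{"api": "drive_tool", "payload": {"plan": [[[0,0,-0.001],[0,0,0],1],[[0,0,-0.002],[0,0,0],1],[[0,0,-0.0025],[0,0,0],1],[[0,0,-0.0025],[0,0,0],1]]}}

```text
clock: 22.22
tcp_pos: [585.1, 301.6, 123.2]
ee_rot: [3.141, -0.001, 0.872]
contact_force: [1.4, 0.6, 0.6]
gripper_width: 56.1
gripper_force: 42.6
```

Call:
{"api": "drive_tool", "payload": {"plan": [[[0,0,-0.001],[0,0,0],1],[[0,0,-0.002],[0,0,0],1],[[0,0,-0.003],[0,0,0],1],[[0,0,-0.003],[0,0,0],1]]}}

```text
clock: 22.72
tcp_pos: [586.0, 301.8, 120.7]
ee_rot: [3.14, -0.003, 0.872]
contact_force: [3.4, 1.0, 4.1]
gripper_width: 56.3
gripper_force: 42.8
```

Call:
{"api": "drive_tool", "payload": {"plan": [[[0,0,-0.0002],[0,0,-5],1],[[0,0,-0.0005],[0,0,-10],1],[[0,0,-0.0009],[0,0,-15],1],[[0,0,-0.0013],[0,0,-20],1],[[0,0,-0.0013],[0,0,-20],1]]}}

```text
clock: 23.35
tcp_pos: [585.7, 302.7, 119.4]
ee_rot: [-3.141, -0.003, 0.524]
contact_force: [3.1, 3.8, 4.4]
gripper_width: 56.2
gripper_force: 43.0
```

Call:
{"api": "drive_tool", "payload": {"plan": [[[0.0008,0.001,0],[0,0,0],1],[[0.0008,0.001,0],[0,0,0],1]]}}

```text
clock: 23.6
tcp_pos: [585.8, 302.7, 119.3]
ee_rot: [-3.142, -0.001, 0.525]
contact_force: [2.7, 2.5, 5.9]
gripper_width: 56.4
gripper_force: 43.2
```

```bash
python3 -c "
from h import *
a=snap('scene','s6.png'); b=snap('top','t6.png')
s=manip.observe();print(s['tcp_pos'],s['ee_rot'],s['contact_force'],s['wrist_torque'],s['gripper_width'])
A=cv2.resize(b[170:250,130:230],(400,320),interpolation=3); B=cv2.resize(a[185:265,410:510],(400,320),interpolation=3)
cv2.imwrite('pics/c9.png',np.hstack([A,B])[:,:,::-1])"
```

```text
[585.83135401 302.7388599  119.34355679] [-3.14152296e+00 -1.00237568e-03  5.24738575e-01] [1.4459029  2.64114509 5.84874649] [ 0.34628161 -0.3652212   0.04007081] 56.285731034088116
```

Release so the lid settles, and regrip a quarter turn round to gain range.

Call:
{"api": "drive_tool", "payload": {"plan": [[[0,0,0],[0,0,0],-0.7],[[0,0,0],[0,0,0],-0.7],[[0,0,0],[0,0,0],-0.7],[[0,0,0],[0,0,10],-0.7],[[0,0,0],[0,0,20],-0.7],[[0,0,0],[0,0,30],-0.7],[[0,0,0],[0,0,40],-0.7],[[0,0,0],[0,0,50],-0.7],[[0,0,0],[0,0,60],-0.7],[[0,0,0],[0,0,70],-0.7],[[0,0,0],[0,0,80],-0.7],[[0,0,0],[0,0,90],-0.7]]}}

```text
clock: 25.2
tcp_pos: [585.0, 302.0, 118.2]
ee_rot: [-3.14, -0.0, 2.1]
contact_force: [-0.1, -0.8, 0.9]
gripper_width: 72.3
gripper_force: 0.0
```

```bash
python3 -c "
from h import *
a=snap('scene','s7.png'); b=snap('top','t7.png')
s=manip.observe();print(s['tcp_pos'],s['ee_rot'],s['contact_force'],s['wrist_torque'],s['gripper_width'])
A=cv2.resize(b[170:250,130:230],(400,320),interpolation=3); B=cv2.resize(a[185:265,410:510],(400,320),interpolation=3)
cv2.imwrite('pics/c10.png',np.hstack([A,B])[:,:,::-1])"
```

```text
[585.07324248 302.06805596 118.26935262] [-3.14016668e+00 -4.08535731e-05  2.09435950e+00] [-0.34645741  0.35123132  0.06040175] [ 0.01232384 -0.00045342 -0.00238721] 72.4288074126513
```

View pics/c10.png

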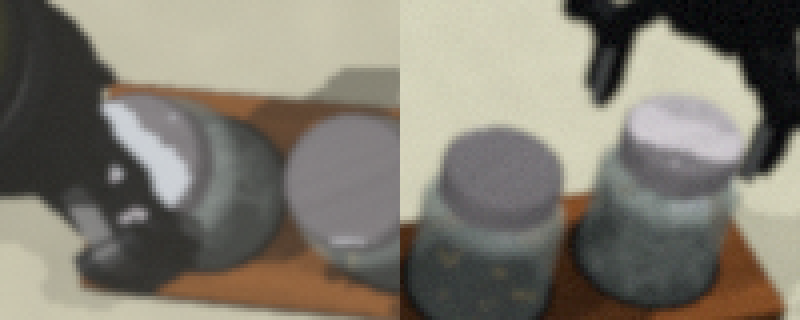

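The lid sits level on the jar between the fingers (right crop, (682,135)). Grip and screw clockwise.

Call:
{"api": "drive_tool", "payload": {"plan": [[[0,0,0],[0,0,0],-0.4],[[0,0,0],[0,0,0],0],[[0,0,0],[0,0,0],1],[[0,0,0],[0,0,0],1],[[0,0,0],[0,0,0],1]], "squeeze": 50}}

```text
clock: 25.92
tcp_pos: [586.7, 303.0, 119.6]
ee_rot: [3.139, 0.0, 2.094]
contact_force: [2.4, 1.5, 4.3]
gripper_width: 55.3
gripper_force: 52.8
```

Call:
{"api": "drive_tool", "payload": {"plan": [[[0,0,-0.0003],[0,0,-5],1],[[0,0,-0.0007],[0,0,-10],1],[[0,0,-0.001],[0,0,-15],1],[[0,0,-0.0013],[0,0,-20],1],[[0,0,-0.0013],[0,0,-20],1]]}}

```text
clock: 26.55
tcp_pos: [586.6, 303.0, 118.3]
ee_rot: [3.139, -0.001, 1.744]
contact_force: [3.0, 2.2, 5.1]
gripper_width: 55.4
gripper_force: 52.7
```

```bash
python3 -c "
from h import *
s=manip.observe();print(s['tcp_pos'],s['ee_rot'],s['contact_force'],s['wrist_torque'],s['gripper_width'])"
```

```text
[586.61018297 302.99585565 118.26048166] [ 3.13892816e+00 -8.17722203e-04  1.74377194e+00] [3.00936289 2.18926248 5.08080485] [ 0.30522258 -0.44395148 -0.09049837] 55.44719938643517
```

Call:
{"api": "drive_tool", "payload": {"plan": [[[0.001,0.0006,-0.0003],[0,0,-5],1],[[0.001,0.0006,-0.0007],[0,0,-10],1],[[0.001,0.0006,-0.001],[0,0,-15],1],[[0.001,0.0006,-0.0013],[0,0,-20],1],[[0.001,0.0006,-0.0013],[0,0,-20],1]]}}

```text
clock: 27.18
tcp_pos: [586.8, 303.1, 116.9]
ee_rot: [3.141, -0.0, 1.395]
contact_force: [0.8, 0.9, 7.0]
gripper_width: 55.6
gripper_force: 52.9
```

```bash
python3 -c "
from h import *
s=manip.observe();print(s['tcp_pos'],s['ee_rot'],s['contact_force'],s['wrist_torque'],s['gripper_width'])"
```

```text
[586.79154566 303.07006991 116.91591141] [ 3.14078606e+00 -3.89553445e-04  1.39475895e+00] [0.75552491 0.93368533 7.03423025] [ 0.11672553 -0.20375163 -0.1360619 ] 55.60796679030409
```

Call:
{"api": "drive_tool", "payload": {"plan": [[[0,0,-0.0003],[0,0,-5],1],[[0,0,-0.0006],[0,0,-10],1],[[0,0,-0.0008],[0,0,-15],1],[[0,0,-0.0008],[0,0,-15],1]], "squeeze": 90}}

```text
clock: 27.68
tcp_pos: [587.1, 303.1, 117.3]
ee_rot: [3.14, -0.001, 1.133]
contact_force: [0.3, 0.4, 12.0]
gripper_width: 53.7
gripper_force: 92.3
```

```bash
python3 -c "
from h import *
s=manip.observe();print(s['tcp_pos'],s['ee_rot'],s['contact_force'],s['wrist_torque'],s['gripper_width'])"
```

```text
[587.11629484 303.13257901 117.26844537] [ 3.14004873e+00 -1.41607470e-03  1.13295013e+00] [ 0.34549613  0.42419112 11.95134577] [-0.07492769  0.00597881 -0.13097797] 53.66310950912209
```

Call:
{"api": "drive_tool", "payload": {"plan": [[[0,0,0],[0,0,-5],1],[[0,0,0],[0,0,-10],1],[[0,0,0],[0,0,-15],1],[[0,0,0],[0,0,-15],1]]}}

```text
clock: 28.18
tcp_pos: [587.4, 303.4, 117.1]
ee_rot: [3.14, -0.002, 0.874]
contact_force: [1.3, 0.7, 10.3]
gripper_width: 54.0
gripper_force: 92.4
```

```bash
python3 -c "
from h import *
s=manip.observe();print(s['tcp_pos'],s['ee_rot'],s['contact_force'],s['wrist_torque'],s['gripper_width'])"
```

```text
[587.39117665 303.43008932 117.10892536] [ 3.13958885e+00 -2.12661354e-03  8.74321682e-01] [ 1.29854677  0.70966286 10.25034437] [ 0.15600583 -0.045464    0.89752775] 54.0474856117784
```

Call:
{"api": "drive_tool", "payload": {"plan": [[[0,0,0],[0,0,-4],1],[[0,0,0],[0,0,-8],1],[[0,0,0],[0,0,-8],1]]}}

```text
clock: 28.55
tcp_pos: [585.5, 301.8, 117.0]
ee_rot: [3.14, 0.003, 0.736]
contact_force: [-1.3, -2.8, 14.5]
gripper_width: 53.9
gripper_force: 91.8
```

```bash
python3 -c "
from h import *
s=manip.observe();print(s['tcp_pos'],s['ee_rot'],s['contact_force'],s['wrist_torque'],s['gripper_width'])"
```

```text
[585.52222243 301.77618895 117.0178426 ] [3.13988005e+00 2.63605360e-03 7.36171803e-01] [-1.329094   -2.79019787 14.45411639] [-0.44000298  0.46687154  1.34151315] 53.85538253628239
```

Call:
{"api": "drive_tool", "payload": {"plan": [[[0,0,0],[0,0,-4],1],[[0,0,0],[0,0,-8],1],[[0,0,0],[0,0,-8],1]]}}

```text
clock: 28.92
tcp_pos: [585.0, 301.6, 116.4]
ee_rot: [3.14, 0.004, 0.596]
contact_force: [-3.4, -2.2, 12.6]
gripper_width: 53.9
gripper_force: 103.9
```

```bash
python3 -c "
from h import *
s=manip.observe();print(s['tcp_pos'],s['ee_rot'],s['contact_force'],s['wrist_torque'],s['gripper_width'])"
```

```text
[585.03882401 301.62481973 116.39472648] [3.13953479 0.00357776 0.59633341] [-3.44656515 -2.16668867 12.6316977 ] [-0.87200549  0.18507127  1.06949898] 53.92570504830911
```

Call:
{"api": "drive_tool", "payload": {"plan": [[[0,0,0],[0,0,0],-0.7],[[0,0,0],[0,0,0],-0.7],[[0,0,0],[0,0,0],-0.7],[[-0.0007,-0.0007,0.001],[0,0,10],-0.7],[[-0.0007,-0.0007,0.001],[0,0,20],-0.7],[[-0.0007,-0.0007,0.001],[0,0,30],-0.7],[[-0.0007,-0.0007,0.001],[0,0,40],-0.7],[[-0.0007,-0.0007,0.001],[0,0,50],-0.7],[[-0.0007,-0.0007,0.001],[0,0,60],-0.7],[[-0.0007,-0.0007,0.001],[0,0,60],-0.7]]}}

```text
clock: 30.18
tcp_pos: [585.6, 302.2, 115.9]
ee_rot: [-3.141, 0.0, 1.638]
contact_force: [0.7, 0.6, -0.0]
gripper_width: 72.3
gripper_force: 0.0
```

Call:
{"api": "drive_tool", "payload": {"plan": [[[0,0,0],[0,0,0],-0.4],[[0,0,0],[0,0,0],0],[[0,0,0],[0,0,0],1],[[0,0,0],[0,0,0],1],[[0,0,0],[0,0,0],1],[[0,0,0],[0,0,0],1]], "squeeze": 118}}

```text
clock: 30.92
tcp_pos: [588.2, 302.5, 118.5]
ee_rot: [3.136, -0.001, 1.638]
contact_force: [2.5, -1.4, 7.8]
gripper_width: 52.5
gripper_force: 121.7
```

Call:
{"api": "drive_tool", "payload": {"plan": [[[0,0,0],[0,0,-4],1],[[0,0,0],[0,0,-8],1],[[0,0,0],[0,0,-8],1]]}}

```text
clock: 31.3
tcp_pos: [588.5, 301.5, 118.5]
ee_rot: [3.136, 0.001, 1.499]
contact_force: [4.0, -5.0, 7.1]
gripper_width: 52.5
gripper_force: 122.0
```

```bash
python3 -c "
from h import *
s=manip.observe();print(s['tcp_pos'],s['ee_rot'],s['contact_force'],s['wrist_torque'],s['gripper_width'],s['tau'][5])"
```

```text
[588.45452554 301.51373857 118.53430395] [3.13568015e+00 5.13817483e-04 1.49864288e+00] [ 4.04682783 -5.04120675  7.09515328] [-0.6679144  -0.46061727  0.01549465] 52.54949181990361 0.09779473068192601
```

Call:
{"api": "drive_tool", "payload": {"plan": [[[0,0,0],[0,0,-5],1],[[0,0,0],[0,0,-10],1],[[0,0,0],[0,0,-15],1],[[0,0,0],[0,0,-15],1]]}}

```text
clock: 31.8
tcp_pos: [587.2, 301.1, 118.4]
ee_rot: [3.138, 0.001, 1.237]
contact_force: [0.5, -4.8, 9.9]
gripper_width: 52.4
gripper_force: 122.9
```

```bash
python3 -c "
from h import *
s=manip.observe();print(s['tcp_pos'],s['ee_rot'],s['contact_force'],s['wrist_torque'],s['gripper_width'],s['tau'][5])"
```

```text
[587.20962993 301.14526694 118.36252523] [3.13755839e+00 6.61846525e-04 1.23692258e+00] [ 0.47029031 -4.79427503  9.91409619] [-1.02046873 -0.31497138 -0.41712139] 52.38197273185324 -0.3495910204946995
```

Call:
{"api": "drive_tool", "payload": {"plan": [[[0,0,0],[0,0,0],-0.7],[[0,0,0],[0,0,0],-0.7],[[0,0,0],[0,0,0],-0.7],[[0,0,0.05],[0,0,0],-0.7],[[0,0,0.1],[0,0,0],-0.7],[[0,-0.06,0.13],[0,0,0],-0.7],[[0,-0.12,0.13],[0,0,0],-0.7],[[0,-0.18,0.13],[0,0,0],-0.7],[[0,-0.24,0.13],[0,0,0],-0.7],[[0,-0.3,0.13],[0,0,0],-0.7],[[0,-0.34,0.13],[0,0,0],-0.7]]}}

```text
clock: 33.17
tcp_pos: [585.5, -40.1, 246.3]
ee_rot: [-3.141, 0.0, 1.237]
contact_force: [0.4, -0.5, 0.0]
gripper_width: 72.4
gripper_force: 0.0
```

```bash
cat > chk.py <<'E'
from h import *
import sys
np.set_printoptions(precision=2,suppress=True)
k=sys.argv[1]; I={n:snap(n,f'{n[0]}{k}.png') for n in('scene','top')}
W={'scene':[(370,218,408,258),(416,211,454,249),(460,200,500,238)],'top':[(250,198,294,242),(196,194,240,236),(145,186,190,232)]}
C={}
for n in I:
    for j,(x0,y0,x1,y1) in enumerate(W[n]):
        h=cv2.cvtColor(I[n][y0:y1,x0:x1],cv2.COLOR_RGB2HSV).astype(int)
        m=((h[...,1]<24)&(h[...,2]>170)).astype(np.uint8)
        _,l,s,c=cv2.connectedComponentsWithStats(m); i=1+np.argmax(s[1:,4]); cn=cv2.findContours((l==i).astype(np.uint8),0,1)[0][0]
        C[n,j]=c[i]+[x0,y0]; print(n,j,C[n,j],s[i],cv2.fitEllipse(cv2.convexHull(cn)))
for j in range(3): print(j,two(C['scene',j],C['top',j]),onz('top',*C['top',j],113))
E
python3 chk.py 8
```

```text
scene 0 [390.04 232.54] [  5   5  31  20 458] ((19.98581314086914, 14.737318992614746), (19.887977600097656, 30.191627502441406), 102.04380798339844)
scene 1 [436.29 225.07] [  7   5  28  19 423] ((20.30803680419922, 14.201692581176758), (18.673316955566406, 28.617403030395508), 104.10536193847656)
scene 2 [480.23 218.63] [  6   9  29  20 424] ((20.15921974182129, 18.646642684936523), (18.05211639404297, 29.695363998413086), 108.2559585571289)Traceback (most recent call last):
  File "chk.py", line 11, in <module>
    _,l,s,c=cv2.connectedComponentsWithStats(m); i=1+np.argmax(s[1:,4]); cn=cv2.findContours((l==i).astype(np.uint8),0,1)[0][0]
                                                     ~~~~~~~~~^^^^^^^^^
    return _wrapfunc(a, 'argmax', axis=axis, out=out, **kwds)
    return bound(*args, **kwds)
ValueError: attempt to get argmax of an empty sequence
```

```bash
sed -i 's/^for j in range(3).*//; s/        _,l,s,c=/        if m.sum()<50: continue\n        _,l,s,c=/' chk.py; cat >> chk.py <<'E'
P=np.array([[560.7,120.2],[572.5,210.7],[584.3,301.2]])
for n in I:
  for z2 in(113,116,119):
    print(n,z2,[C[n,j]-proj(n,[*P[j],113 if j<2 else z2]) for j in range(3) if (n,j) in C])
E
python3 chk.py 9; python3 - <<'E'
from h import *
E
```

```text
scene 0 [390.01 232.57] [  5   5  31  21 461] ((20.112192153930664, 14.799971580505371), (20.09853744506836, 29.994935989379883), 103.51423645019531)
scene 1 [436.42 225.12] [  7   5  29  20 425] ((20.50426483154297, 14.21534252166748), (18.954673767089844, 28.579376220703125), 104.46417236328125)
scene 2 [480.27 218.54] [  6   9  29  20 420] ((20.226232528686523, 18.592905044555664), (18.300790786743164, 29.503097534179688), 107.5649185180664)
top 1 [216.69 214.55] [  5   5  32  32 828] ((20.746559143066406, 20.57982063293457), (31.375030517578125, 33.2006721496582), 42.8336181640625)
top 2 [161.37 206.56] [   0    0   36   40 1010] ((15.109269142150879, 18.676708221435547), (34.11457061767578, 45.149688720703125), 136.58517456054688)
scene 113 [array([1.46, 1.52]), array([1.88, 1.41]), array([1.34, 1.93])]
scene 116 [array([1.46, 1.52]), array([1.88, 1.41]), array([0.99, 3.05])]
scene 119 [array([1.46, 1.52]), array([1.88, 1.41]), array([0.63, 4.17])]
top 113 [array([-0.48, -0.05]), array([-2.9 , -2.99])]
top 116 [array([-0.48, -0.05]), array([-2.18, -2.64])]
top 119 [array([-0.48, -0.05]), array([-1.46, -2.29])]
```

Call:
{"api": "drive_tool", "payload": {"plan": [[[0,0.06,0],[0,0,10],-0.7],[[0,0.12,0],[0,0,20],-0.7],[[0,0.18,0],[0,0,30],-0.7],[[0,0.24,0],[0,0,40],-0.7],[[0,0.3,0],[0,0,50],-0.7],[[0,0.34,-0.03],[0,0,60],-0.7],[[0,0.34,-0.08],[0,0,60],-0.7],[[0,0.34,-0.12],[0,0,60],-0.7],[[0,0.34,-0.129],[0,0,60],-0.7],[[0,0.34,-0.129],[0,0,60],-0.7]]}}

```text
clock: 34.62
tcp_pos: [585.5, 303.3, 117.4]
ee_rot: [-3.141, -0.0, 2.287]
contact_force: [1.2, 0.1, 0.4]
gripper_width: 72.7
gripper_force: 0.0
```

Call:
{"api": "drive_tool", "payload": {"plan": [[[0,0,0],[0,0,0],-0.4],[[0,0,0],[0,0,0],0],[[0,0,0],[0,0,0],1],[[0,0,0],[0,0,0],1],[[0,0,0],[0,0,0],1],[[0,0,0],[0,0,0],1]], "squeeze": 80}}

```text
clock: 35.38
tcp_pos: [586.9, 302.8, 120.7]
ee_rot: [3.137, 0.001, 2.285]
contact_force: [-1.3, -0.6, 5.6]
gripper_width: 52.4
gripper_force: 82.3
```

```bash
cat > st.py <<'E'
from cell import manip
import numpy as np
np.set_printoptions(precision=2,suppress=True)
s=manip.observe();print(s['clock'],s['tcp_pos'],s['ee_rot'],s['contact_force'],s['wrist_torque'],s['gripper_width'],s['q'][5])
E
python3 st.py
```

```text
35.375 [586.94 302.78 120.75] [3.14 0.   2.29] [-1.34 -0.64  5.59] [-0.01  0.39  0.  ] 52.43030844093961 -0.3026620840811491
```

Call:
{"api": "drive_tool", "payload": {"plan": [[[0,0,0],[0,0,-4],1],[[0,0,0],[0,0,-8],1],[[0,0,0],[0,0,-8],1]]}}

```text
clock: 35.75
tcp_pos: [586.2, 303.3, 120.7]
ee_rot: [3.138, -0.001, 2.146]
contact_force: [-3.3, 1.6, 7.1]
gripper_width: 52.3
gripper_force: 84.6
```

```bash
python3 st.py
```

```text
35.75 [586.2  303.34 120.74] [ 3.14 -0.    2.15] [-3.31  1.6   7.12] [-0.11  0.92  0.54] 52.31203567420608 -0.1633327104542719
```

The pads had crept up the skirt; regrip lower.

Call:
{"api": "drive_tool", "payload": {"plan": [[[0,0,0],[0,0,0],-0.7],[[0,0,0],[0,0,0],-0.7],[[0,0,-0.003],[0,0,0],-0.7],[[0,0,-0.0045],[0,0,0],-0.7],[[0,0,-0.0045],[0,0,0],-0.7],[[0,0,-0.0045],[0,0,0],-0.3],[[0,0,-0.0045],[0,0,0],0],[[0,0,-0.0045],[0,0,0],1],[[0,0,-0.0045],[0,0,0],1],[[0,0,-0.0045],[0,0,0],1]], "squeeze": 55}}

```text
clock: 37.0
tcp_pos: [586.8, 302.9, 113.6]
ee_rot: [3.139, 0.0, 2.146]
contact_force: [1.9, 2.5, 5.1]
gripper_width: 55.7
gripper_force: 58.3
```

```bash
python3 st.py
```

```text
37.0 [586.85 302.9  113.55] [3.14 0.   2.15] [1.88 2.48 5.12] [ 0.39 -0.36  0.08] 55.715800414084015 -0.1631984448197136
```

Call:
{"api": "drive_tool", "payload": {"plan": [[[0,0,0],[0,0,-4],1],[[0,0,0],[0,0,-8],1],[[0,0,0],[0,0,-8],1]]}}

```text
clock: 37.38
tcp_pos: [587.2, 304.4, 114.2]
ee_rot: [3.137, -0.002, 2.007]
contact_force: [2.2, 5.0, 7.0]
gripper_width: 55.8
gripper_force: 58.6
```

```bash
python3 st.py
```

```text
37.375 [587.22 304.36 114.15] [ 3.14 -0.    2.01] [2.23 4.99 7.03] [ 0.9  -0.1   0.65] 55.788121433944376 -0.02399647574150359
```

Call:
{"api": "drive_tool", "payload": {"plan": [[[0,0,0],[0,0,0],1],[[0,0,0],[0,0,0],1],[[0,0,0],[0,0,-4],1],[[0,0,0],[0,0,-8],1],[[0,0,0],[0,0,-8],1]], "squeeze": 105}}

```text
clock: 38.0
tcp_pos: [588.5, 302.8, 115.0]
ee_rot: [3.135, 0.0, 1.866]
contact_force: [2.0, 0.6, 9.2]
gripper_width: 54.0
gripper_force: 110.4
```

```bash
python3 st.py
```

```text
38.0 [588.52 302.77 115.03] [3.14 0.   1.87] [1.98 0.57 9.24] [ 0.09 -0.98 -0.42] 53.982064669204625 0.11761097908684369
```

Call:
{"api": "drive_tool", "payload": {"plan": [[[0,0,0],[0,0,-4],1],[[0,0,0],[0,0,-8],1],[[0,0,0],[0,0,-8],1]]}}

```text
clock: 38.38
tcp_pos: [587.6, 302.7, 114.8]
ee_rot: [3.137, -0.001, 1.726]
contact_force: [0.7, 0.2, 8.9]
gripper_width: 54.0
gripper_force: 110.5
```

```bash
python3 st.py
```

```text
38.375 [587.58 302.66 114.76] [ 3.14 -0.    1.73] [0.67 0.24 8.86] [ 0.09 -0.88 -0.37] 54.035629697544074 0.2570122305713751
```

Call:
{"api": "drive_tool", "payload": {"plan": [[[0,0,0],[0,0,0],-0.7],[[0,0,0],[0,0,0],-0.7],[[0,0,0],[0,0,10],-0.7],[[0,0,0],[0,0,20],-0.7],[[0,0,0],[0,0,30],-0.7],[[0,0,0],[0,0,40],-0.7],[[0,0,0],[0,0,40],-0.3],[[0,0,0],[0,0,40],0],[[0,0,0],[0,0,40],1],[[0,0,0],[0,0,40],1],[[0,0,0],[0,0,40],1]], "squeeze": 75}}

```text
clock: 39.75
tcp_pos: [586.4, 303.1, 113.2]
ee_rot: [3.14, 0.0, 2.425]
contact_force: [2.3, 5.2, 3.6]
gripper_width: 55.2
gripper_force: 78.7
```

```bash
python3 st.py
```

```text
39.75 [586.44 303.1  113.19] [3.14 0.   2.42] [2.32 5.23 3.56] [ 0.87 -0.34 -0.04] 55.19068766400294 -0.44189698444644393
```

Call:
{"api": "drive_tool", "payload": {"plan": [[[0,0,0],[0,0,-4],1],[[0,0,0],[0,0,-8],1]]}}

```text
clock: 40.0
tcp_pos: [586.2, 303.4, 112.8]
ee_rot: [3.14, -0.001, 2.283]
contact_force: [2.2, 5.5, 1.0]
gripper_width: 55.4
gripper_force: 78.8
```

```bash
python3 st.py
```

```text
40.0 [586.21 303.37 112.84] [ 3.14 -0.    2.28] [2.21 5.53 0.99] [ 1.01 -0.33  0.12] 55.353237836357614 -0.3003203956365418
```

Call:
{"api": "drive_tool", "payload": {"plan": [[[0,0,0],[0,0,-4],1],[[0,0,0],[0,0,-8],1]]}}

```text
clock: 40.25
tcp_pos: [586.4, 303.4, 112.8]
ee_rot: [3.14, -0.001, 2.144]
contact_force: [1.3, 6.7, 1.7]
gripper_width: 55.1
gripper_force: 78.7
```

```bash
python3 st.py
```

```text
40.25 [586.37 303.44 112.85] [ 3.14 -0.    2.14] [1.33 6.73 1.67] [ 1.06 -0.43  0.08] 55.051604345854244 -0.16065714877010867
```

Call:
{"api": "drive_tool", "payload": {"plan": [[[0,0,0],[0,0,-4],1],[[0,0,0],[0,0,-8],1]]}}

```text
clock: 40.5
tcp_pos: [586.4, 303.6, 112.7]
ee_rot: [3.14, -0.001, 2.005]
contact_force: [3.0, 5.9, 0.3]
gripper_width: 55.2
gripper_force: 78.9
```

```bash
python3 st.py
```

```text
40.5 [586.4  303.61 112.74] [ 3.14 -0.    2.  ] [3.03 5.87 0.29] [ 1.07 -0.42  0.34] 55.182797278288824 -0.021323201581861267
```

The lid still turns and sinks, so continue with this good grip.

Call:
{"api": "drive_tool", "payload": {"plan": [[[0,0,0],[0,0,-4],1],[[0,0,0],[0,0,-8],1],[[0,0,0],[0,0,-12],1]]}}

```text
clock: 40.88
tcp_pos: [586.7, 303.9, 112.6]
ee_rot: [3.139, -0.001, 1.799]
contact_force: [4.1, 8.5, -2.1]
gripper_width: 55.5
gripper_force: 79.2
```

```bash
python3 st.py
```

```text
40.875 [586.66 303.91 112.62] [ 3.14 -0.    1.8 ] [ 4.14  8.52 -2.11] [ 1.25 -0.46  2.07] 55.478409226194145 0.185176134661793
```

Call:
{"api": "drive_tool", "payload": {"plan": [[[0,0,0],[0,0,-4],1],[[0,0,0],[0,0,-8],1],[[0,0,0],[0,0,-12],1]]}}

```text
clock: 41.25
tcp_pos: [587.0, 301.6, 112.9]
ee_rot: [3.14, 0.001, 1.586]
contact_force: [5.0, 1.4, 0.9]
gripper_width: 55.1
gripper_force: 82.8
```

```bash
python3 st.py
```

```text
41.25 [587.   301.6  112.91] [3.14 0.   1.59] [4.99 1.42 0.93] [ 0.22 -0.48  1.12] 55.12288832542778 0.39706700537085776
```

Call:
{"api": "drive_tool", "payload": {"plan": [[[0,0,0],[0,0,-4],1],[[0,0,0],[0,0,-8],1],[[0,0,0],[0,0,-12],1]]}}

```text
clock: 41.62
tcp_pos: [586.9, 301.8, 113.0]
ee_rot: [3.139, 0.002, 1.382]
contact_force: [3.7, -7.4, 0.9]
gripper_width: 55.2
gripper_force: 83.3
```

```bash
python3 st.py
```

```text
41.625 [586.9  301.79 113.05] [3.14 0.   1.38] [ 3.72 -7.41  0.92] [-4.49  0.29  1.58] 55.16006259269351 0.6032106314056753
```

Torque reached 2 Nm, then the pads slipped. Recheck with a fresh grip at the same place.

Call:
{"api": "drive_tool", "payload": {"plan": [[[0,0,0],[0,0,0],-0.7],[[0,0,0],[0,0,0],-0.7],[[0,0,0],[0,0,0],-0.7],[[0,0,0],[0,0,0],-0.3],[[0,0,0],[0,0,0],0],[[0,0,0],[0,0,0],1],[[0,0,0],[0,0,0],1],[[0,0,0],[0,0,0],1]]}}

```text
clock: 42.62
tcp_pos: [586.9, 301.7, 113.8]
ee_rot: [3.139, 0.0, 1.379]
contact_force: [1.8, -3.3, 4.5]
gripper_width: 55.1
gripper_force: 78.4
```

```bash
python3 st.py
```

```text
42.625 [586.94 301.73 113.78] [3.14 0.   1.38] [ 1.78 -3.29  4.55] [-0.58 -0.32  0.16] 55.07758849893197 0.6044717403349764
```

Call:
{"api": "drive_tool", "payload": {"plan": [[[0,0,0],[0,0,-3],1],[[0,0,0],[0,0,-6],1]]}}

```text
clock: 42.88
tcp_pos: [586.3, 302.5, 113.8]
ee_rot: [3.14, -0.0, 1.275]
contact_force: [-0.8, -7.5, 7.5]
gripper_width: 55.0
gripper_force: 79.6
```

```bash
python3 st.py
```

```text
42.875 [586.27 302.46 113.79] [ 3.14 -0.    1.27] [-0.82 -7.54  7.47] [-1.01  0.33  0.66] 55.028862474126534 0.70920941526735
```

Call:
{"api": "drive_tool", "payload": {"plan": [[[0,0,0],[0,0,-3],1],[[0,0,0],[0,0,-6],1]]}}

```text
clock: 43.12
tcp_pos: [586.6, 302.7, 113.8]
ee_rot: [3.14, -0.001, 1.171]
contact_force: [-0.3, -0.3, 4.4]
gripper_width: 54.8
gripper_force: 80.9
```

```bash
python3 st.py
```

```text
43.125 [586.59 302.71 113.8 ] [ 3.14 -0.    1.17] [-0.27 -0.28  4.36] [-0.11 -0.36  1.91] 54.80136390696266 0.8132909295340397
```

Call:
{"api": "drive_tool", "payload": {"plan": [[[0,0,0],[0,0,-3],1],[[0,0,0],[0,0,-3],-0.7],[[0,0,0],[0,0,-3],-0.7],[[0,0,0],[0,0,-3],-0.7],[[0,0,0],[0,0,-3],-0.7],[[0,0,0.03],[0,0,-3],-0.7],[[0,0,0.08],[0,0,-3],-0.7],[[0,0,0.13],[0,0,-3],-0.7]]}}

```text
clock: 44.12
tcp_pos: [585.5, 302.2, 243.7]
ee_rot: [-3.141, 0.001, 1.116]
contact_force: [0.4, 1.0, -0.0]
gripper_width: 72.7
gripper_force: 0.0
```

Call:
{"api": "drive_tool", "payload": {"plan": [[[-0.01,-0.06,0],[0,0,0],-0.7],[[-0.03,-0.12,0],[0,0,0],-0.7],[[-0.05,-0.18,0],[0,0,0],-0.7],[[-0.06,-0.24,0],[0,0,0],-0.7],[[-0.07,-0.3,0],[0,0,0],-0.7],[[-0.08,-0.36,0],[0,0,0],-0.7],[[-0.09,-0.41,0],[0,0,0],-0.7],[[-0.09,-0.41,0],[0,0,0],-0.7],[[-0.09,-0.41,0],[0,0,0],-0.7]]}}

```text
clock: 45.25
tcp_pos: [495.8, -107.4, 242.8]
ee_rot: [-3.141, -0.001, 1.115]
contact_force: [0.7, 0.3, 0.2]
gripper_width: 72.4
gripper_force: 0.0
```

```bash
sed -i "s/(145,186,190,232)/(150,190,183,224)/; s/>170/>185/" chk.py; python3 chk.py 10; python3 st.py
```

```text
scene 1 [445.01 225.91] [26  7  8 17 79] ((27.2730655670166, 15.328242301940918), (10.61796760559082, 15.267129898071289), 7.6769585609436035)
scene 2 [480.89 218.08] [  8   9  28  20 416] ((20.860891342163086, 18.051502227783203), (18.381668090820312, 28.580259323120117), 106.22505187988281)
top 0 [274.47 214.66] [  9   7  27  24 354] ((22.763566970825195, 17.90788459777832), (22.113365173339844, 27.87542152404785), 119.72850036621094)
top 1 [216.87 213.67] [  6   5  30  31 658] ((20.47614860534668, 20.186853408813477), (29.273303985595703, 30.050020217895508), 34.713294982910156)
top 2 [163.39 208.9 ] [  0   4  29  30 724] ((12.862457275390625, 18.986860275268555), (29.986865997314453, 31.53072738647461), 63.869136810302734)
scene 113 [array([10.47,  2.2 ]), array([1.96, 1.46])]
scene 116 [array([10.47,  2.2 ]), array([1.61, 2.58])]
scene 119 [array([10.47,  2.2 ]), array([1.25, 3.7 ])]
top 113 [array([ 3.45, -5.1 ]), array([-0.29, -0.94]), array([-0.88, -0.66])]
top 116 [array([ 3.45, -5.1 ]), array([-0.29, -0.94]), array([-0.16, -0.3 ])]
top 119 [array([ 3.45, -5.1 ]), array([-0.29, -0.94]), array([0.57, 0.05])]
45.35 [ 496.01 -106.51  242.79] [-3.14 -0.    1.12] [-0.19 -0.64  0.02] [ 0.05 -0.01  0.06] 72.73944344072069 0.15760540820074528
```

The lid's image matches the two closed jars' lids in height and position (scene offset (1.96,1.46) px, against (1.5–1.9, 1.4–1.5) px for them), and the torque shows it is tight. Handing in.

```bash
python3 -c "
from cell import manip
print(manip.job_done())"
```

```text
the job is handed in; nothing more can be done
None
```

I handed the job in at about 45 s: the wheelset is in the open jar, and the lid dropped into its thread and screwed down until the torque reached about 1.9 Nm. From the camera it sits level at the height of the other two lids. The hand-in returned no verdict, so a pass is not confirmed.

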